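# Load the club's display stand

## Robot

A 7-joint arm with a two-finger parallel gripper is mounted at the origin on the work surface. World frame = base frame: x ahead of the robot, y to its left, z up, the work surface at z = 0. Lengths are in m, angles in rad, forces in N, time in s.
With the tool pointing down it reaches from about 0.4 to 0.85 m from the base axis. Payload 10.4 kg.
Tool frame: the origin (TCP) lies on the centre line of the jaws, within the pads' length; the fingertips stand 11 mm ahead of it and the grasp point (between the pads) lies 8 mm behind it (tip_reach is the distance from the TCP to the fingertips, in m); z points along the fingers, y is the line along which they close (so a half turn about z gives the same grasp; the last joint's range is limited). The gripper opens to 85 mm and grips with 20 to 120 N. Pads are 22 mm wide; open, the fingers measure 114 mm over their backs; the gripper's body (76 mm by 85 mm) begins 54 mm behind the grasp point. The pads swing forward as they close: fully open they stand 13 mm farther back than shut.
Start: joints at [-1.255, 0.332, -0.065, 1.46, 0.022, 1.35, -0.088], TCP at [0.208, 0.589, 0.216] pointing down, gripper open.
Joint ranges: [-2.6, 2.6], [-0.5, 2.12], [-1.47, 1.34], [0.16, 2.42], [-1.27, 4.41], [0.06, 2.06], [-2.6, 2.6]. Speed limits (rad/s): [2.22, 2.22, 2.79, 2.79, 3.14, 3.14, 3.14].

## Interface

Orientations are given as a unit quaternion [x, y, z, w].
In Python, from workcell import get_obs, camera, hand_in, tip_reach gives the robot as it stands. The module is installed in compiled form; this text tells all that it offers.
- The arm moves only by the tool move_arm, never from a script. Its argument "plan" is a list of rows, each an object with "delta_pos": the shift along the tool's x, y, z in shares of 50 cm (1.0 is 50 cm), a list of three; "turn": the turn, a rotation vector about the tool's x, y, z in normalised numbers (1 is 4 rad), a list of three; "fingers": the closure, from 0 (fully open) to 1 (shut). A call has 1 to 12 rows; each row is the pose to reach, as a shift and turn from the pose commanded when the call began, along the tool's axes at that moment; what a row does not reach only later rows make up. A row lasts 1/8 s, in which the tool goes at most 62.5 mm and 10.7 degrees, less where a joint would pass 70% of its speed; a pose out of reach is approached as far as the arm can. A shift or turn number past 1, either way, is cut back to 1. A call with a gripper value outside its range is refused whole. The fingers move at their own pace and stop on an object; "force" is the grip in N (left out, the last holds). Time passes only in rows, so rows that repeat a pose let the fingers close. It gives the time, the measured TCP pose, the force, the opening and the grip force at its end, in the units of the state.
- get_obs(): the state, without advancing time (a new reading comes with each control period).
- camera(name): name is "scene" or "top" or "wrist"; returns a dict with "color" (400x640x3 uint8, red, green, blue), "range_z" (400x640 float32, m along the optical axis (not along the pixel's ray), 0 where there is no reading), "fx", "fy", "cx", "cy" (pixels), "k1" (the pictures are not rectified: a ray, as slopes to the right and down, at radius r is drawn at 1 + k1 r^2 times it, then the intrinsics apply), "R" (3x3) and "t" (3): a world point X has camera coordinates R X + t; the wrist camera has in their place "tool_from_camera" (4x4, takes a point from camera to tool coordinates, whose origin is the TCP and whose axes are the flange's). Camera axes: x right, y down, z forward; pixel columns grow to the right and rows downward; lengths in m; the calibration is good to about 2 mm. A picture is of the moment at which its call begins: read the wrist's pose just before it.
- hand_in(): hands the job in; it is judged then, once.
The state is a dict: "clock": time; "joint_pos": joint angles; "joint_velocities": joint speeds; "tau": joint torques, N m; "position": TCP position; "ee_rot": TCP orientation; "ft_force": force on the tool from outside, world axes, zero at the start; "torque": the same for the moment, N m; "grip_width": opening from 0.0 (shut) to 1.0 (fully open); "grasp_force": force on a finger pad.
Only numpy, scipy, OpenCV 4.12 (cv2) and the standard library are available. Lean on these libraries where they do the work, as an engineer would, in place of code of your own. Each camera call takes 0.05 s, during which the arm holds its last target. There are 200 camera calls.

## Task

Set up the dark display stand for the match: take the two wooden plaques off the easel and stand them on edge in the stand, the tall one in the rear slot (the one nearer the robot, farther from the cradle) and the short one in the front slot, each upright and fully down. Also load the single bail that lies on its own little wooden rest into the brass cradle along the stand's front: press one of its ends against the sprung plunger, lower the other end past the retaining lip, and let it go so that the spring holds it level and home under the lip. Leave the bowl, balls, cone, clip and spare bails where they are.

Things in the scene. Friction and masses are not known exactly. Their poses are not given: they have to be found in the camera images.
- stand: Fixed dark stand; origin on the table. Base 12 mm thick, x -70..105, y -75..100 mm. z up; +x is its front, away from the robot; slots and cradle run along y. Two slots at x -50 (rear) and +15 mm (front), 13.5 mm wide, 100 mm long between end cheeks, floor at z 12 mm; dividers 8 mm thick, flared at the top, highest edge z 44 mm. Bail cradle at x 80 mm. Turned up to 0.25 rad about z.
- slot_rear (a point): centre of the rear slot's floor (the slot nearer the robot, farther from the cradle), 12 mm above the table; axes as the stand's
- slot_front (a point): centre of the front slot's floor (the slot next to the cradle), 12 mm above the table; axes as the stand's
- cradle_seat (a point): Where the bail's centre ends up: stand (80, -2, 36) mm; axes as the stand's, bail along y. Two saddles carry the spigots: floor z 30 mm, |y| 34 to 50 mm, cheeks 17 mm apart, tops z 38 mm. Between them fingers can go down to z 12 mm. The lip is at the -y end, the plunger at the +y end.
- plunger (a joint): steel plunger at the cradle's +y end, on a coil spring; 0 = fully out, grows to 0.014 m as it is pushed towards the stand's +y. 250 N/m with 2 N preload (about 5.5 N when fully in); reads about 0.003 with the bail home.
- plunger_face (a point): centre of the plunger's pressing face (22 mm wide, 45 mm tall, from 30 to 75 mm above the table), at stand (80, 50, 52.5) mm when fully out; the face looks to the stand's -y
- easel: Fixed wooden easel, 230 mm long along its y, on which both plaques lean side by side; origin on the table under its middle. Its back board and ledge lean back 0.30 rad towards its -x (the robot's side); the back board supports the plaques' lowest 46 mm and is 10 mm thick, above it their backs are free. Turned up to about 0.2 rad.
- tall_plaque: Wooden plaque 80 mm wide, 110 mm tall, 10 mm thick, brass inlay on both faces, about 0.1 kg. Origin: centre of its lower edge face. z along its height (up), x through its thickness, y along its width. Starts leaning on the easel, top towards the robot by 0.30 rad, on its left or right half.
- short_plaque: Wooden plaque 80 mm wide, 80 mm tall, 10 mm thick, otherwise the same as the tall one (same axes and origin).
- bail_rest: Fixed small wooden rest, 100 x 34 mm, whose two saddles (tops 30 mm above the table, at 33 to 47 mm either side of its middle along its x) carry the bail's thin ends; between them fingers can go down to 10 mm above the table
- bail: Pale turned bail, 110 mm long, about 30 g: barrel 18 mm in diameter and 44 mm long in the middle, a 12 mm diameter spigot at each end, both ends alike. Origin at its centre; x along its length. Starts level on the bail rest, axis 28 mm above the table.
- bowl: white ceramic bowl 150 mm across, 60 mm high, bystander; origin centre of its underside
- red_ball_center (a point): centre of the red ball, 72 mm across, in the bowl, bystander
- yellow_ball_center (a point): centre of the yellow plastic ball, 72 mm across, on a cork ring, bystander
- grip_cone: grey cone 68 mm across, 105 mm high, bystander; origin centre of its underside
- clip_bail: spring clip on a 50 x 60 mm foot pinching a bail upright, 125 mm high, bystander; origin centre of its underside
- spare_bail0: spare bail lying in the dark tray, bystander; origin at its centre
- spare_bail1: other spare bail lying in the dark tray, bystander; origin at its centre
- lip (a point): Tip of the brass retaining lip at the cradle's -y end, stand (80, -51, 50) mm. The lip is 5 mm thick (underside z 45 mm) and overhangs 6 mm from a wall whose inner face is at y -57 mm. The bail, kept level, passes it with its centre at stand y +4 to +9 mm (plunger in 9 to 14 mm); released, the spring pushes it under the lip to the wall.
There are look-alikes about, which are no part of the job. Leave any orange or red look-alike of the tall_plaque alone.

How it is judged:
At the end, for the whole second after the job is handed in: Tall plaque at rest in rear slot, short in front slot: within 6 mm across, 16 mm along, 4 mm of the floor, upright within 0.15 rad, in line within 0.2 rad. Bail at rest in the cradle: within 5 mm across, 4 mm along and in height of the seat, 0.1 rad of its line, plunger in 1 to 8 mm (x of tall_plaque in the frame of slot_rear between -0.006 and 0.006 m and y of tall_plaque in the frame of slot_rear between -0.016 and 0.016 m and z of tall_plaque in the frame of slot_rear between -0.004 and 0.004 m and angle between each of tall_plaque, short_plaque's own z axis and vertical below 0.15 rad and angle between the x axis of tall_plaque and the x axis of slot_rear, either way round below 0.2 rad and linear speed of each of tall_plaque, short_plaque, bail below 0.02 m/s and x of short_plaque in the frame of slot_front between -0.006 and 0.006 m and y of short_plaque in the frame of slot_front between -0.016 and 0.016 m and z of short_plaque in the frame of slot_front between -0.004 and 0.004 m and angle between the x axis of short_plaque and the x axis of slot_front, either way round below 0.2 rad and x of bail in the frame of cradle_seat between -0.005 and 0.005 m and y of bail in the frame of cradle_seat between -0.004 and 0.004 m and z of bail in the frame of cradle_seat between -0.004 and 0.004 m and angle between the x axis of bail and the y axis of cradle_seat, either way round below 0.1 rad and value of joint plunger between 0.001 and 0.008 m); the robot touches nothing.
It fails at once if a bystander (bowl, ball, cone, clip or spare bail) is moved more than 30 mm (distance of any of bowl, red_ball_center, yellow_ball_center, grip_cone, clip_bail, spare_bail0, spare_bail1 from where it was at the start of the episode above 0.03 m).
It also fails if it takes over 72 s, if anything falls off the work surface, if the arm or the gripper's body presses on something with over 40 N, if the wrist force passes 120 N, or if a joint passes its speed limit or range.

## Working session

There is one attempt and no reset: what is moved stays moved. The work goes in short steps, Python scripts to look and compute and a tool call to move; the robot and the scene stay as the last step left them, time stands still between calls to the robot, and variables do not carry over. Pictures are saved under pics/ and viewed, at most 10 in all, crops included, and the job is handed in when it is done.

Besides the shell and the picture viewer there is one more tool, called as name(argument=value, ...) on one line, values as JSON. move_arm: Moves the arm, as the interface text tells. Its arguments: {"type":"object","properties":{"plan":{"type":"array","items":{"type":"object","properties":{"delta_pos":{"type":"array","items":{"type":"number"}},"turn":{"type":"array","items":{"type":"number"}},"fingers":{"type":"number"}}}},"force":{"type":"number"}},"required":["plan"]}

```bash
mkdir -p pics; ls; python3 - <<'E'
from workcell import get_obs,camera,tip_reach
import cv2,numpy as np,pickle
o=get_obs();print(o,tip_reach)
for n in ("scene","top","wrist"):
    c=camera(n);pickle.dump(c,open(f"{n}0.pkl","wb"))
    cv2.imwrite(f"pics/{n}0.png",c["color"][:,:,::-1])
    print(n,{k:v for k,v in c.items() if k not in("color","range_z")})
E
```

```text
pics
{'clock': 0.0, 'joint_pos': array([-1.25456997,  0.3328768 , -0.06471066,  1.46093317,  0.02157395,
        1.34991502, -0.08851107]), 'joint_velocities': array([-0.00053226, -0.00010245,  0.00079949,  0.00074688, -0.00054331,
       -0.000862  , -0.00021146]), 'tau': array([ 9.73721967e-05, -6.25450230e+01,  4.95804066e-02, -3.91603124e+01,
        1.64000614e-02,  9.80363286e-03,  3.21760922e-05]), 'position': array([0.20759622, 0.58909058, 0.21491679]), 'ee_rot': array([ 1.68596969e-01,  9.85684810e-01, -7.11723005e-04, -1.02331423e-04]), 'ft_force': array([-0.08991111, -0.13387145, -1.0620125 ]), 'torque': array([0.04483058, 0.03977223, 0.01085652]), 'grasp_force': 0.0, 'grip_width': 1.0025189642438654} 0.011
scene {'fx': 410.52830724939, 'fy': 410.52830724939, 'cx': 331.321385538119, 'cy': 204.0446616646381, 'k1': -0.041562063342190536, 'R': array([[-0.26086368,  0.96524462,  0.01590514],
       [ 0.73137797,  0.20835978, -0.64936312],
       [-0.63010825, -0.15776259, -0.76031215]]), 't': array([ 0.14351884, -0.29349941,  1.47792852])}
top {'fx': 388.68985584057174, 'fy': 388.68985584057174, 'cx': 318.7750171085543, 'cy': 193.20894812793043, 'k1': -0.0166988330252164, 'R': array([[ 0.05892513, -0.99824515,  0.00587012],
       [-0.97695277, -0.05887479, -0.20517565],
       [ 0.20516119,  0.00635517, -0.97870756]]), 't': array([-0.01602667,  0.49268286,  1.31318198])}
wrist {'fx': 342.7284772300337, 'fy': 342.7284772300337, 'cx': 321.9634214903282, 'cy': 199.24423799287686, 'k1': 0.021111505495744757, 'tool_from_camera': array([[-7.01864198e-04, -9.54852863e-01, -2.97078302e-01,
         7.66145820e-02],
       [ 9.99999732e-01, -6.07860157e-04, -4.08804672e-04,
         1.55203387e-03],
       [ 2.09766248e-04, -2.97078509e-01,  9.54853033e-01,
        -1.59032282e-01],
       [ 0.00000000e+00,  0.00000000e+00,  0.00000000e+00,
         1.00000000e+00]])}
```

View pics/scene0.png

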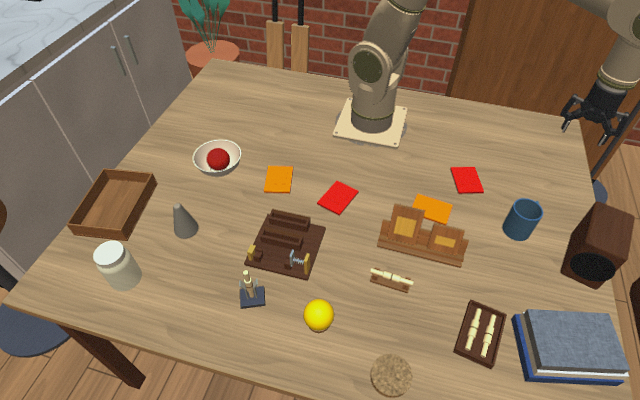

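View pics/top0.png

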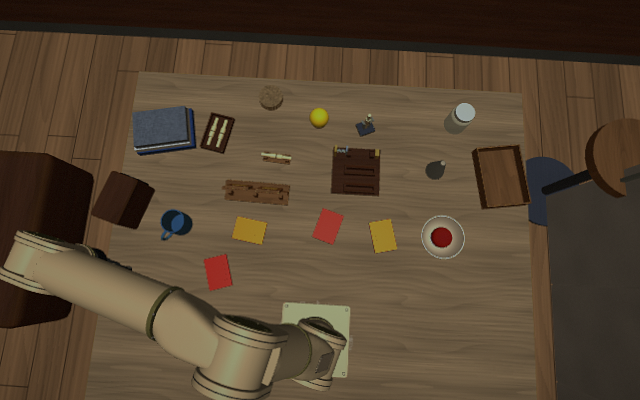

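The scene picture shows the stand at (285,245), with its rear on the robot side and the cradle with plunger at (300,262). The easel is at (424,240), with the tall plaque at (405,222) and the short one at (447,240), and the bail on its rest is at (391,279). In the top picture the stand is at (356,171), the easel at (257,192) and the bail at (277,156).

Candidates for the plaques:
- The easel pair at scene (405,222) and (447,240), which I choose.
- Flat orange plates at (279,179) and (433,208), and flat red plates at (338,197) and (467,180). These are look-alikes, so I leave them.

Candidates for the bail:
- The one on the wooden rest at (391,279), which I choose.
- The tray spares at (482,333) and the clip bail at (249,285), which I leave.

```bash
cat > h.py <<'E'
import numpy as np,cv2,pickle
from scipy.spatial.transform import Rotation as Ro
from workcell import get_obs,camera
def take(n,wrist_obs=True):
    o=get_obs();c=camera(n)
    if n=="wrist":
        T=np.eye(4);T[:3,:3]=Ro.from_quat(o["ee_rot"]).as_matrix();T[:3,3]=o["position"]
        T=T@c["tool_from_camera"];c["R"]=T[:3,:3].T;c["t"]=-c["R"]@T[:3,3]
    return c
def K(c): return np.array([[c["fx"],0,c["cx"]],[0,c["fy"],c["cy"]],[0,0,1.]])
def D(c): return np.array([c["k1"],0,0,0,0.])
def rays(c,px):
    u=cv2.undistortPoints(np.float64(px).reshape(-1,1,2),K(c),D(c)).reshape(-1,2)
    return np.c_[u,np.ones(len(u))]@c["R"], -c["R"].T@c["t"]
def onz(c,px,z):
    d,o=rays(c,px);return o+d*((z-o[2])/d[:,2])[:,None]
def proj(c,X):
    return cv2.projectPoints(np.float64(X).reshape(-1,1,3),cv2.Rodrigues(c["R"])[0],c["t"],K(c),D(c))[0].reshape(-1,2)
def cloud(c):
    h,w=c["range_z"].shape
    g=np.stack(np.meshgrid(np.arange(w),np.arange(h)),-1).reshape(-1,2)
    d,o=rays(c,g);return (o+d*c["range_z"].reshape(-1,1)).reshape(h,w,3)
def two(c1,p1,c2,p2):
    d1,o1=rays(c1,p1);d2,o2=rays(c2,p2);d1=d1[0];d2=d2[0]
    s=np.linalg.lstsq(np.c_[d1,-d2],o2-o1,rcond=None)[0]
    a=o1+s[0]*d1;b=o2+s[1]*d2;return (a+b)/2,np.linalg.norm(a-b)
E
python3 - <<'E'
from h import *
t=pickle.load(open("top0.pkl","rb"));s=pickle.load(open("scene0.pkl","rb"))
P=cloud(t);
for nm,px in dict(stand=(356,171),easel=(257,192),bail=(277,156),clip=(366,125),yb=(319,117),cone=(436,170),tray=(217,132)).items():
    print(nm,P[px[1],px[0]].round(3),onz(t,[px],0.02).round(3))
S=cloud(s)
for nm,px in dict(tall=(405,222),short=(447,240),bail=(391,279),yb=(319,315),ora=(433,208)).items(): print(nm,S[px[1],px[0]].round(3))
hsv=cv2.cvtColor(t["color"],cv2.COLOR_RGB2HSV)
m=((hsv[...,2]<75)&(np.abs(P[...,2]-.012)<.06)).astype(np.uint8);m[:,:325]=0;m[:,388:]=0;m[:143]=0;m[200:]=0
cs=max(cv2.findContours(m,0,2)[0],key=cv2.contourArea)
X=onz(t,cs.reshape(-1,2),.012)[:,:2];print(cv2.minAreaRect(np.float32(X)))
a=cv2.resize(s["color"][195:310,225:485],None,fx=3,fy=3,interpolation=cv2.INTER_CUBIC)
cv2.imwrite("pics/crop1.png",a[:,:,::-1])
E
```

```text
stand [ 0.591 -0.117  0.015] [[ 0.59  -0.117  0.02 ]]
easel [0.481 0.227 0.067] [[0.49  0.235 0.02 ]]
bail [0.624 0.172 0.038] [[0.629 0.175 0.02 ]]
clip [ 0.756 -0.143  0.055] [[ 0.77  -0.147  0.02 ]]
yb [0.768 0.029 0.074] [[0.791 0.03  0.02 ]]
cone [ 0.6   -0.396  0.061] [[ 0.611 -0.408  0.02 ]]
tray [0.714 0.409 0.005] [[0.708 0.405 0.02 ]]
tall [0.49  0.182 0.086]
short [0.503 0.298 0.066]
bail [0.635 0.177 0.03 ]
yb [0.796 0.037 0.075]
ora [0.352 0.257 0.009]
((0.5920340418815613, -0.11591360718011856), (0.1763456016778946, 0.1747330278158188), 0.1803051382303238)
```

View pics/crop1.png

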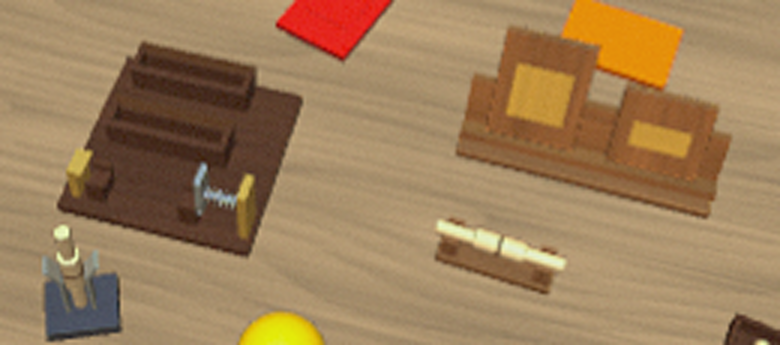

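The crop confirms the choices. The tall plaque with its brass inlay is on the lower-y half of the easel and the short one on the other half. The bail is on its rest, the stand has its lip at lower left and its plunger at right, and the flat orange and red plates are separate. Next I move the wrist camera above the easel.

```bash
cat >> h.py <<'E'
def Rt(yaw=0.,lean=0.):
    "tool frame: y along world yaw, z down; lean>0: top of tool tipped towards -x of that yaw"
    return (Ro.from_euler('z',yaw)*Ro.from_euler('y',-lean)*Ro.from_matrix([[0,1,0],[1,0,0],[0,0,-1.]]))
def go(p,yaw=0.,lean=0.,frm=None):
    o=get_obs();p0,R0=(np.array(o["position"]),Ro.from_quat(o["ee_rot"])) if frm is None else (np.array(frm[0]),Rt(*frm[1:]))
    d=R0.inv().apply(np.array(p)-p0);w=(R0.inv()*Rt(yaw,lean)).as_rotvec()
    print("d",d.round(4),"turn",w.round(4),"n",max(np.linalg.norm(d)/.0625,np.linalg.norm(w)/.187).round(1))
E
python3 -c "
from h import *
go((.55,.27,.30),0)"
```

```text
d [-0.429  -0.1874 -0.0847] turn [-9.000e-04  7.000e-04  1.232e+00] n 7.6
```

Units first: shifts go in shares of 50 cm and turns go in shares of 4 rad. So -0.429 m / 0.5 = -0.858, -0.187 m / 0.5 = -0.374, 1.232 rad / 4 = 0.308.

move_arm(plan=[{"delta_pos": [-0.1,-0.04,-0.17],"turn": [0,0,0.045]},{"delta_pos": [-0.858,-0.374,-0.17],"turn": [0,0,0.308]},{"delta_pos": [-0.858,-0.374,-0.17],"turn": [0,0,0.308]},{"delta_pos": [-0.858,-0.374,-0.17],"turn": [0,0,0.308]},{"delta_pos": [-0.858,-0.374,-0.17],"turn": [0,0,0.308]},{"delta_pos": [-0.858,-0.374,-0.17],"turn": [0,0,0.308]},{"delta_pos": [-0.858,-0.374,-0.17],"turn": [0,0,0.308]},{"delta_pos": [-0.858,-0.374,-0.17],"turn": [0,0,0.308]},{"delta_pos": [-0.858,-0.374,-0.17],"turn": [0,0,0.308]},{"delta_pos": [-0.858,-0.374,-0.17],"turn": [0,0,0.308]},{"delta_pos": [-0.858,-0.374,-0.17],"turn": [0,0,0.308]}])

```text
validation failed for argument at $.pl...
```

```bash
python3 - <<'E'
from h import *
c=take("wrist");pickle.dump(c,open("w1.pkl","wb"));o=get_obs();print(o["clock"],o["position"],o["ee_rot"],o["joint_pos"].round(2))
cv2.imwrite("pics/w1.png",c["color"][:,:,::-1])
go((.62,-.05,.30),0)
E
```

```text
0.2 [0.20762554 0.58924223 0.21523531] [ 1.68585817e-01  9.85686885e-01 -4.28327803e-04 -6.49499573e-05] [-1.25  0.33 -0.06  1.46  0.02  1.35 -0.09]
d [-0.6014 -0.4659 -0.0844] turn [-7.000e-04  5.000e-04  1.232e+00] n 12.2
```

View pics/w1.png

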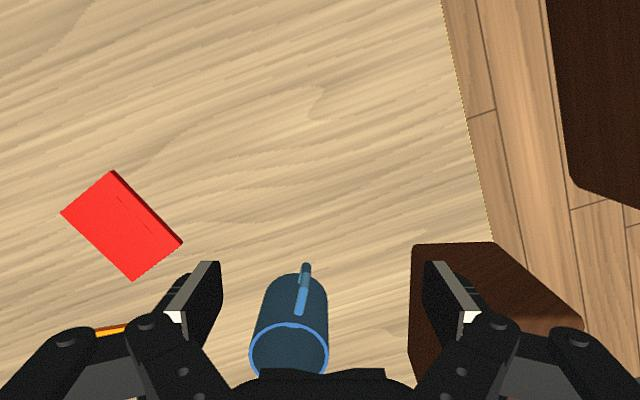

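The move was refused, so this picture is from the start pose and shows the mug, the speaker and a red plate. The rows probably need "fingers" as well.

To row units: -0.429 m / 0.5 = -0.858, -0.02 m / 0.5 = -0.04, 1.232 rad / 4 = 0.308.

move_arm(plan=[{"delta_pos": [-0.1,-0.04,-0.17],"turn": [0,0,0.045],"fingers": 0},{"delta_pos": [-0.858,-0.374,-0.17],"turn": [0,0,0.308],"fingers": 0},{"delta_pos": [-0.858,-0.374,-0.17],"turn": [0,0,0.308],"fingers": 0},{"delta_pos": [-0.858,-0.374,-0.17],"turn": [0,0,0.308],"fingers": 0},{"delta_pos": [-0.858,-0.374,-0.17],"turn": [0,0,0.308],"fingers": 0},{"delta_pos": [-0.858,-0.374,-0.17],"turn": [0,0,0.308],"fingers": 0},{"delta_pos": [-0.858,-0.374,-0.17],"turn": [0,0,0.308],"fingers": 0},{"delta_pos": [-0.858,-0.374,-0.17],"turn": [0,0,0.308],"fingers": 0},{"delta_pos": [-0.858,-0.374,-0.17],"turn": [0,0,0.308],"fingers": 0},{"delta_pos": [-0.858,-0.374,-0.17],"turn": [0,0,0.308],"fingers": 0},{"delta_pos": [-0.858,-0.374,-0.17],"turn": [0,0,0.308],"fingers": 0}])

```text
clock: 1.58
position: [0.5492, 0.272, 0.3005]
ee_rot: [0.706, 0.708, -0.0, -0.0]
ft_force: [-0.1, 0.1, -0.3]
grip_width: 0.998
grasp_force: 0.0
```

```bash
python3 - <<'E'
from h import *
c=take("wrist");pickle.dump(c,open("w1.pkl","wb"));o=get_obs();print(o["clock"],o["position"],o["ee_rot"],o["joint_pos"].round(2))
cv2.imwrite("pics/w1.png",c["color"][:,:,::-1])
go((.62,-.05,.30),0)
E
```

```text
1.625 [0.54925599 0.27190491 0.3005877 ] [ 7.06266931e-01  7.07945559e-01 -2.00488397e-05 -3.27905283e-04] [-0.81  0.28  0.35  1.37 -0.1   1.51 -0.46]
d [-0.3221  0.07    0.0004] turn [-0.0005 -0.0004  0.0024] n 5.3
```

View pics/w1.png

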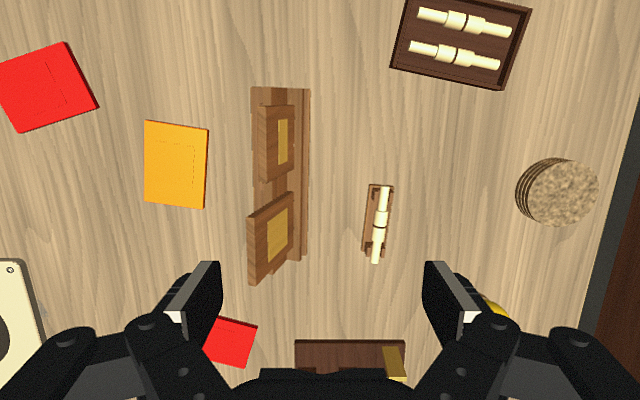

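The wrist picture, with +x to the right and +y up, shows:
- Short plaque at (277,143) and tall plaque at (271,238).
- Bail from (383,187) to (376,262).
- Spare bails in the tray at the top right.

Next I move over the stand.

To row units: -0.292 m / 0.5 = -0.584, 0.07 m / 0.5 = 0.14.

move_arm(plan=[{"delta_pos": [-0.584,0.14,0],"turn": [0,0,0],"fingers": 0},{"delta_pos": [-0.584,0.14,0],"turn": [0,0,0],"fingers": 0},{"delta_pos": [-0.584,0.14,0],"turn": [0,0,0],"fingers": 0},{"delta_pos": [-0.584,0.14,0],"turn": [0,0,0],"fingers": 0},{"delta_pos": [-0.584,0.14,0],"turn": [0,0,0],"fingers": 0},{"delta_pos": [-0.584,0.14,0],"turn": [0,0,0],"fingers": 0},{"delta_pos": [-0.584,0.14,0],"turn": [0,0,0],"fingers": 0}])

```text
clock: 2.5
position: [0.6201, -0.0201, 0.3006]
ee_rot: [0.707, 0.708, 0.0, -0.0]
ft_force: [0.6, 0.1, 0.4]
grip_width: 1.004
grasp_force: 0.0
```

```bash
python3 - <<'E'
from h import *
c=take("wrist");pickle.dump(c,open("w2.pkl","wb"));o=get_obs();print(o["clock"],o["position"])
cv2.imwrite("pics/w2.png",c["color"][:,:,::-1])
E
```

```text
2.55 [ 0.62011371 -0.01937135  0.30060842]
```

View pics/w2.png

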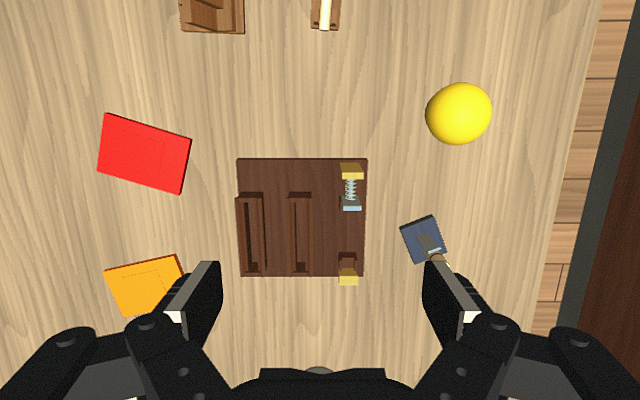

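The whole stand is in view, with base corners at about (237,158), (367,158), (364,276) and (241,276). The plunger plate is at (352,207), the lip at (348,270) and the clip at (423,245). Now I measure.

```bash
python3 - <<'E'
from h import *
np.set_printoptions(suppress=True,precision=4)
t=pickle.load(open("top0.pkl","rb"));s=pickle.load(open("scene0.pkl","rb"));w1=pickle.load(open("w1.pkl","rb"));w2=pickle.load(open("w2.pkl","rb"))
# stand base: dark points at z~12mm in w2
P=cloud(w2);hsv=cv2.cvtColor(w2["color"],cv2.COLOR_RGB2HSV)
m=(hsv[...,2]<110)&(np.abs(P[...,2]-.012)<.005);m[:140]=0;m[290:]=0;m[:,:225]=0;m[:,380:]=0
print("base z",np.median(P[m][:,2]),"table z",np.median(P[100:140,250:400,2]))
X=P[m][:,:2];r=cv2.minAreaRect(np.float32(X));print("base rect",r)
mm=((hsv[...,2]<110)&(np.abs(P[...,2]-.012)<.007)).astype(np.uint8);mm[:140]=0;mm[290:]=0;mm[:,:225]=0;mm[:,380:]=0
cs=np.vstack(cv2.findContours(mm,0,2)[0]).reshape(-1,2);print("rays rect",cv2.minAreaRect(np.float32(onz(w2,cs,.012)[:,:2])))
# wall tops: z 30..50mm
m=(P[...,2]>.034)&(P[...,2]<.048)&(hsv[...,2]<110);m[:185]=0;m[285:]=0;m[:,:225]=0;m[:,330:]=0
Q=P[m];h,e=np.histogram(Q[:,0],bins=np.arange(.48,.63,.003));print("wall x hist",[(round(a,3),int(b)) for a,b in zip(e,h) if b>8])
print("wall y",np.percentile(Q[:,1],[1,99]), "zmax",np.percentile(Q[:,2],98))
# plunger plate / brass
g=(hsv[...,1]<60)&(P[...,2]>.06)&(P[...,2]<.085);g[:190]=0;g[215:]=0;g[:,:335]=0;g[:,370:]=0
print("plunger top",g.sum(),P[g].mean(0) if g.sum() else 0,P[g].min(0),P[g].max(0))
b=(hsv[...,0]>15)&(hsv[...,0]<32)&(hsv[...,1]>90)&(P[...,2]>.03);b[:150]=0;b[290:]=0;b[:,:330]=0;b[:,375:]=0
for sl in (slice(150,190),slice(240,290)):
    k=np.zeros_like(b);k[sl]=b[sl];print("brass",k.sum(),np.percentile(P[k],[3,50,97],axis=0))
# bail in w1
P=cloud(w1);hsv=cv2.cvtColor(w1["color"],cv2.COLOR_RGB2HSV)
b=((hsv[...,1]<95)&(hsv[...,2]>190)&(P[...,2]>.022)&(P[...,2]<.05));b[:175]=0;b[275:]=0;b[:,:355]=0;b[:,:][:,405:]=0
k=np.argwhere(b)[:,::-1];X=onz(w1,k,.032);r=cv2.minAreaRect(np.float32(X[:,:2]));print("bail",b.sum(),r,"ztop",np.percentile(P[b][:,2],[50,95]))
bx=P[b];cen=X[:,:2].mean(0);u,_,v=np.linalg.svd(X[:,:2]-cen);print("bail dir",v[0])
# plaques
for nm,(x0,x1,y0,y1) in dict(tall=(252,288,205,275),short=(258,293,108,178)).items():
    R=P[y0:y1,x0:x1];H=hsv[y0:y1,x0:x1]
    br=(H[...,1]>110)&(H[...,2]>150)&(H[...,0]>14)&(H[...,0]<30)&(R[...,2]>.03)
    Q=R[br];c=np.median(Q,0);Q=Q[np.linalg.norm(Q-c,axis=1)<.06];
    n=np.linalg.svd(Q-Q.mean(0))[2][2];n*=np.sign(n[0]);print(nm,"inlay",len(Q),Q.mean(0),"n",n,"lean",np.arcsin(n[2]),"yaw",np.arctan2(n[1],n[0]))
    # all points on that plane & above
    A=P[90:290,240:320].reshape(-1,3);d=(A-Q.mean(0))@n
    yh=np.array([-n[1],n[0],0]);yh/=np.linalg.norm(yh);zh=np.cross(n,yh)
    on=A[(abs(d)<.002)&(abs((A-c)@yh)<.055)&(abs((A-c)@zh)<.08)]
    q=np.c_[(on-Q.mean(0))@yh,(on-Q.mean(0))@zh]
    print("  on-plane extents y",np.percentile(q[:,0],[.5,99.5]),"z",np.percentile(q[:,1],[.5,99.5]),"max z",on[:,2].max())
E
```

```text
base z 0.012963211024445143 table z 0.00099544327451756
base rect ((0.5925774574279785, -0.11268465965986252), (0.17339365184307098, 0.17371489107608795), 0.09913075715303421)
rays rect ((0.5926423668861389, -0.1122080385684967), (0.17327921092510223, 0.17501287162303925), 0.11255571246147156)
wall x hist [(np.float64(0.507), 34), (np.float64(0.51), 196), (np.float64(0.513), 230), (np.float64(0.516), 170), (np.float64(0.519), 33), (np.float64(0.522), 31), (np.float64(0.525), 26), (np.float64(0.528), 15), (np.float64(0.531), 153), (np.float64(0.534), 122), (np.float64(0.537), 164), (np.float64(0.54), 61), (np.float64(0.57), 35), (np.float64(0.573), 133), (np.float64(0.576), 180), (np.float64(0.579), 191), (np.float64(0.582), 75), (np.float64(0.585), 28), (np.float64(0.588), 27), (np.float64(0.591), 26), (np.float64(0.594), 61), (np.float64(0.597), 170), (np.float64(0.6), 171), (np.float64(0.603), 154), (np.float64(0.606), 36)]
wall y [-0.1805 -0.07  ] zmax 0.04627368101854226
plunger top 156 [ 0.6547 -0.0715  0.072 ] [ 0.6438 -0.0759  0.0601] [ 0.6651 -0.0693  0.0775]
brass 303 [[ 0.642  -0.0367  0.0318]
 [ 0.6539 -0.0303  0.0691]
 [ 0.6661 -0.0297  0.0741]]
brass 245 [[ 0.6427 -0.1896  0.0309]
 [ 0.655  -0.1823  0.0505]
 [ 0.6672 -0.1763  0.0523]]
bail 634 ((0.6286447048187256, 0.17860695719718933), (0.10984726995229721, 0.019718892872333527), 85.41532135009766) ztop [0.0351 0.038 ]
bail dir [-0.0854 -0.9963]
tall inlay 853 [0.493  0.1865 0.0812] n [ 0.9498 -0.0415  0.3102] lean 0.315396757891255 yaw -0.043715846849623693
  on-plane extents y [-0.0454  0.0497] z [-0.0589  0.0529] max z 0.1319035531585553
short inlay 877 [0.4946 0.2975 0.0809] n [ 0.9218 -0.0374  0.3859] lean 0.39616619043812534 yaw -0.04059435975183448
  on-plane extents y [-0.0502  0.0526] z [-0.0762  0.0233] max z 0.10352341862816483
```

```bash
python3 - <<'E'
from h import *
np.set_printoptions(suppress=True,precision=4)
w1=pickle.load(open("w1.pkl","rb"));s=pickle.load(open("scene0.pkl","rb"))
for cn,c,(X0,X1,Y0,Y1) in (("wrist",w1,(240,320,85,290)),("scene",s,(375,470,200,268))):
    P=cloud(c)[Y0:Y1,X0:X1].reshape(-1,3)
    P=P[(P[:,2]>.03)&(P[:,2]<.14)&(P[:,0]>.42)&(P[:,0]<.56)]
    for nm,y0,zlo,zhi in (("tall",.185,.06,.125),("short",.295,.06,.10)):
        A=P[abs(P[:,1]-y0)<.05];yaw,lean=-.042,.30
        n=np.array([np.cos(lean)*np.cos(yaw),np.cos(lean)*np.sin(yaw),np.sin(lean)])
        B=A[(A[:,2]>zlo)&(A[:,2]<zhi)];d=B@n
        h,e=np.histogram(d,bins=np.arange(.40,.60,.002));off=e[h.argmax()]+.001
        for _ in range(6):
            F=B[abs(B@n-off)<.003];m=F.mean(0);n=np.linalg.svd(F-m,full_matrices=False)[2][2];n*=np.sign(n[0]);off=m@n
        yaw=np.arctan2(n[1],n[0]);lean=np.arcsin(n[2])
        yh=np.array([-np.sin(yaw),np.cos(yaw),0]);zh=np.cross(n,yh)
        on=P[(abs(P@n-off)<.003)&(abs(P@yh-m@yh)<.07)&(P[:,2]>zlo-.01)]
        qy,qz=(on-m)@yh,(on-m)@zh
        lo,hi=np.percentile(qy,[1,99]);top=np.percentile(qz,99)
        T=m+yh*(lo+hi)/2+zh*top
        print(cn,nm,len(F),"yaw %.3f lean %.3f"%(yaw,lean),"w %.3f"%(hi-lo),"front top mid",T, "plaque mid-top",T-n*.005)
E
```

```text
wrist tall 1688 yaw -0.026 lean 0.306 w 0.110 front top mid [0.4775 0.204  0.1316] plaque mid-top [0.4728 0.2042 0.1301]
wrist short 1202 yaw -0.032 lean 0.311 w 0.078 front top mid [0.4894 0.2964 0.1031] plaque mid-top [0.4846 0.2966 0.1016]
scene tall 629 yaw -0.027 lean 0.307 w 0.078 front top mid [0.4789 0.1851 0.1298] plaque mid-top [0.4741 0.1852 0.1283]
scene short 388 yaw -0.036 lean 0.317 w 0.106 front top mid [0.4888 0.278  0.1043] plaque mid-top [0.484  0.2782 0.1028]
```

The two views agree: lean about 0.31, yaw about -0.035. The plaque top midpoints are tall (0.4735, 0.1855, 0.129) and short (0.4845, 0.2965, 0.102). They differ by 27 mm in height where 28.7 mm is expected. I fetch the short plaque first.

```bash
python3 - <<'E'
from h import *
y,l=-.035,.305
zh=-Rt(y,l).as_matrix()[:,2];T=np.array([.4845,.2965,.102]);g=T-.015*zh
for p,a in ((g+.10*zh,1),(g+.03*zh,1),(g,1)): print(p.round(4));go(p,y,l)
E
```

```text
[0.459  0.2974 0.1831]
d [ 0.3171 -0.1602  0.1179] turn [-0.3051 -0.0067  0.0373] n 6.0
[0.48   0.2967 0.1163]
d [ 0.3162 -0.1392  0.1846] turn [-0.3051 -0.0067  0.0373] n 6.3
[0.489  0.2963 0.0877]
d [ 0.3159 -0.1302  0.2132] turn [-0.3051 -0.0067  0.0373] n 6.4
```

To row units: 0.317 m / 0.5 = 0.634, -0.16 m / 0.5 = -0.32, -0.305 rad / 4 = -0.0763.

move_arm(plan=[{"delta_pos": [0.634,-0.32,0.1],"turn": [0,0,0],"fingers": 0},{"delta_pos": [0.634,-0.32,0.1],"turn": [0,0,0],"fingers": 0},{"delta_pos": [0.634,-0.32,0.16],"turn": [-0.0763,-0.0018,0.0093],"fingers": 0},{"delta_pos": [0.634,-0.32,0.236],"turn": [-0.0763,-0.0018,0.0093],"fingers": 0},{"delta_pos": [0.634,-0.32,0.236],"turn": [-0.0763,-0.0018,0.0093],"fingers": 0},{"delta_pos": [0.634,-0.32,0.236],"turn": [-0.0763,-0.0018,0.0093],"fingers": 0},{"delta_pos": [0.634,-0.32,0.236],"turn": [-0.0763,-0.0018,0.0093],"fingers": 0},{"delta_pos": [0.634,-0.32,0.236],"turn": [-0.0763,-0.0018,0.0093],"fingers": 0}])

```text
clock: 3.55
position: [0.4596, 0.2964, 0.1829]
ee_rot: [0.711, 0.687, 0.105, 0.11]
ft_force: [1.7, -0.2, -0.4]
grip_width: 0.998
grasp_force: 0.0
```

```bash
python3 - <<'E'
from h import *
np.set_printoptions(suppress=True,precision=4)
o=get_obs();print(o["position"],o["joint_pos"])
c=take("wrist");pickle.dump(c,open("w3.pkl","wb"))
cv2.imwrite("pics/w3.png",c["color"][:,:,::-1])
y,l=-.035,.305
zh=-Rt(y,l).as_matrix()[:,2];g=np.array([.4845,.2965,.102])-.015*zh
go(g,y,l)
E
```

```text
[0.4596 0.2964 0.1829] [-0.9604  0.005   0.1557  1.9461  0.2691  1.0011 -0.9638]
d [ 0.0019 -0.0015  0.0998] turn [ 0.0007  0.0014 -0.0017] n 1.6
```

View pics/w3.png

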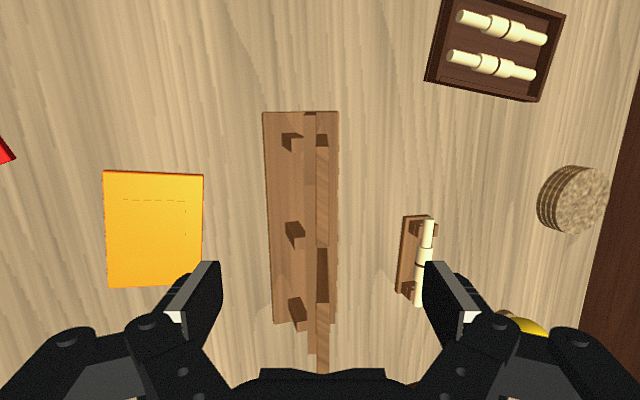

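The short plaque is edge-on at (322,190), in line with the jaws' centre at about (323,290). I descend and grip.

To row units: 0.1 m / 0.5 = 0.2, 0.06 m / 0.5 = 0.12.

move_arm(force=50, plan=[{"delta_pos": [0.002,-0.002,0.12],"turn": [0,0,0],"fingers": 0},{"delta_pos": [0.002,-0.002,0.2],"turn": [0,0,0],"fingers": 0},{"delta_pos": [0.002,-0.002,0.2],"turn": [0,0,0],"fingers": 0},{"delta_pos": [0.002,-0.002,0.2],"turn": [0,0,0],"fingers": 1},{"delta_pos": [0.002,-0.002,0.2],"turn": [0,0,0],"fingers": 1},{"delta_pos": [0.002,-0.002,0.2],"turn": [0,0,0],"fingers": 1},{"delta_pos": [0.002,-0.002,0.2],"turn": [0,0,0],"fingers": 1},{"delta_pos": [0.002,-0.002,0.2],"turn": [0,0,0],"fingers": 1},{"delta_pos": [0.002,-0.002,0.2],"turn": [0,0,0],"fingers": 1}])

```text
clock: 4.72
position: [0.4892, 0.2954, 0.087]
ee_rot: [0.712, 0.686, 0.105, 0.11]
ft_force: [-0.5, 0.1, 0.1]
grip_width: 0.0
grasp_force: 0.0
```

The jaws shut on nothing, so I look again.

```bash
python3 - <<'E'
from h import *
c=take("wrist");s=take("scene")
pickle.dump((c,s),open("w4.pkl","wb"))
a=cv2.resize(s["color"][180:300,360:500],(560,480),interpolation=cv2.INTER_CUBIC)
b=cv2.resize(c["color"],(768,480))[:,200:440]
cv2.imwrite("pics/w4.png",np.hstack([a,b])[:,:,::-1])
E
```

```text
(no output)
```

View pics/w4.png

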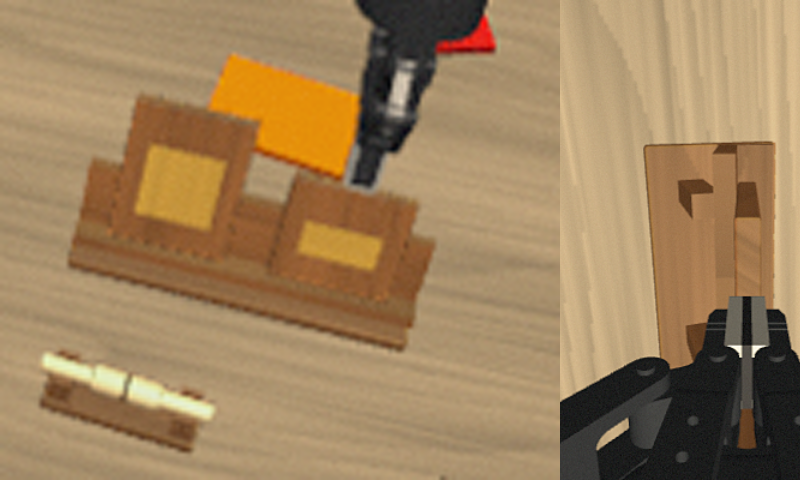

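```bash
python3 - <<'E'
from h import *
np.set_printoptions(suppress=True,precision=4)
c,s=pickle.load(open("w4.pkl","rb"));P=cloud(c);S=cloud(s)
o=get_obs();R=Ro.from_quat(o["ee_rot"])
f=lambda u,v:(int((u-560+200)/1.2),int(v/1.2))
for nm,(u,v) in dict(strip1=(748,225),strip2=(748,260),strip3=(748,285),tipL=(738,302),tipR=(758,302),tipL2=(735,330),tall=(747,430)).items():
    a,b=f(u,v);p=P[b,a];print(nm,(a,b),p,"tool",R.inv().apply(p-o["position"]))
for u,v in ((362,180),(362,186),(362,195),(330,185),(400,205)):
    a,b=360+u//4,180+v//4;p=S[b,a];print("scene",(a,b),p,"tool",R.inv().apply(p-o["position"]))
E
```

```text
strip1 (323, 187) [0.4865 0.334  0.102 ] tool [ 0.0385  0.0005 -0.0156]
strip2 (323, 216) [0.4866 0.3198 0.1   ] tool [ 0.0243  0.0005 -0.0135]
strip3 (323, 237) [0.486  0.3098 0.1005] tool [ 0.0143  0.0005 -0.014 ]
tipL (315, 251) [0.479  0.309  0.1112] tool [ 0.0132 -0.0029 -0.0263]
tipR (331, 251) [0.486  0.3079 0.1118] tool [ 0.0124  0.0039 -0.0248]
tipL2 (312, 275) [0.4727 0.3083 0.1285] tool [ 0.0122 -0.0037 -0.0447]
tall (322, 358) [0.4876 0.2264 0.0839] tool [-0.0689 -0.      0.0033]
scene (450, 225) [0.4928 0.2932 0.1156] tool [-0.0021  0.012  -0.0262]
scene (450, 226) [0.4906 0.2945 0.1092] tool [-0.0008  0.0081 -0.0208]
scene (450, 228) [0.4898 0.2965 0.1004] tool [ 0.0012  0.0045 -0.0127]
scene (442, 226) [0.4898 0.2758 0.1015] tool [-0.0195  0.0056 -0.0135]
scene (460, 231) [0.4912 0.3224 0.0988] tool [ 0.0271  0.0045 -0.011 ]
```

By depth, the plaque top is where I measured it, at tool z -14 mm. The shut fingertips, however, end at about tool z -21 mm in both views. So the real tips are about 32 mm shorter than the text says. I open, go 30 mm deeper and grip again.

To row units: 0.03 m / 0.5 = 0.06, -0.01 m / 0.5 = -0.02.

move_arm(force=50, plan=[{"delta_pos": [0,0,-0.02],"turn": [0,0,0],"fingers": 0.3},{"delta_pos": [0,0,-0.02],"turn": [0,0,0],"fingers": 0.3},{"delta_pos": [0,0,-0.02],"turn": [0,0,0],"fingers": 0.3},{"delta_pos": [0,0,-0.02],"turn": [0,0,0],"fingers": 0.3},{"delta_pos": [0,0,0.02],"turn": [0,0,0],"fingers": 0.3},{"delta_pos": [0,0,0.06],"turn": [0,0,0],"fingers": 0.3},{"delta_pos": [0,0,0.06],"turn": [0,0,0],"fingers": 1},{"delta_pos": [0,0,0.06],"turn": [0,0,0],"fingers": 1},{"delta_pos": [0,0,0.06],"turn": [0,0,0],"fingers": 1},{"delta_pos": [0,0,0.06],"turn": [0,0,0],"fingers": 1},{"delta_pos": [0,0,0.06],"turn": [0,0,0],"fingers": 1}])

```text
clock: 6.2
position: [0.4987, 0.2955, 0.0594]
ee_rot: [0.712, 0.686, 0.106, 0.11]
ft_force: [-2.4, -1.5, 7.5]
grip_width: 0.113
grasp_force: 49.8
```

Gripped, with 9.6 mm between the pads. I lift and bring it upright.

```bash
python3 -c "
from h import *
go((.59,-.124,.20),.002,0)"
```

```text
d [-0.4158  0.1443 -0.1018] turn [ 0.3061  0.006  -0.039 ] n 7.2
```

To row units: -0.17 m / 0.5 = -0.34, -0.14 m / 0.5 = -0.28.

move_arm(plan=[{"delta_pos": [0,0,-0.06],"turn": [0,0,0],"fingers": 1},{"delta_pos": [0,0,-0.16],"turn": [0,0,0],"fingers": 1},{"delta_pos": [0,0,-0.28],"turn": [0,0,0],"fingers": 1},{"delta_pos": [0,0,-0.34],"turn": [0,0,0],"fingers": 1},{"delta_pos": [0,0,-0.34],"turn": [0,0,0],"fingers": 1}])

```text
clock: 6.82
position: [0.4475, 0.2982, 0.2231]
ee_rot: [0.712, 0.686, 0.107, 0.109]
ft_force: [-0.1, 0.2, -1.3]
grip_width: 0.106
grasp_force: 51.5
```

```bash
python3 -c "
from h import *
go((.59,-.124,.20),.002,0)
go((.59,-.124,.12),.002,0)"
```

```text
d [-0.4168  0.1438  0.0688] turn [ 0.3076  0.0033 -0.0387] n 7.1
d [-0.417   0.1196  0.1451] turn [ 0.3076  0.0033 -0.0387] n 7.3
```

To row units: -0.417 m / 0.5 = -0.834, -0.4168 m / 0.5 = -0.8336, 0.3076 rad / 4 = 0.0769.

move_arm(plan=[{"delta_pos": [-0.8336,0.2876,0.138],"turn": [0.0769,0.0008,-0.0097],"fingers": 1},{"delta_pos": [-0.8336,0.2876,0.138],"turn": [0.0769,0.0008,-0.0097],"fingers": 1},{"delta_pos": [-0.8336,0.2876,0.138],"turn": [0.0769,0.0008,-0.0097],"fingers": 1},{"delta_pos": [-0.8336,0.2876,0.138],"turn": [0.0769,0.0008,-0.0097],"fingers": 1},{"delta_pos": [-0.8336,0.2876,0.138],"turn": [0.0769,0.0008,-0.0097],"fingers": 1},{"delta_pos": [-0.8336,0.2876,0.138],"turn": [0.0769,0.0008,-0.0097],"fingers": 1},{"delta_pos": [-0.8336,0.2876,0.138],"turn": [0.0769,0.0008,-0.0097],"fingers": 1},{"delta_pos": [-0.8336,0.2876,0.138],"turn": [0.0769,0.0008,-0.0097],"fingers": 1},{"delta_pos": [-0.834,0.2392,0.29],"turn": [0.0769,0.0008,-0.0097],"fingers": 1},{"delta_pos": [-0.834,0.2392,0.29],"turn": [0.0769,0.0008,-0.0097],"fingers": 1},{"delta_pos": [-0.834,0.2392,0.29],"turn": [0.0769,0.0008,-0.0097],"fingers": 1}])

```text
clock: 8.2
position: [0.5884, -0.1249, 0.1178]
ee_rot: [0.706, 0.708, -0.003, -0.001]
ft_force: [0.6, 0.0, 0.2]
grip_width: 0.101
grasp_force: 51.3
```

```bash
python3 - <<'E'
from h import *
np.set_printoptions(suppress=True,precision=4)
go((.59,-.124,.08),.002,0);go((.59,-.124,.048),.002,0)
s=take("scene");t=take("top");w=take("wrist");pickle.dump((s,t,w),open("p5.pkl","wb"))
o=get_obs();S=cloud(s)
# held plaque points: region near tcp, wood, front face
V=S.reshape(-1,3);col=s["color"].reshape(-1,3).astype(int)
k=(abs(V[:,1]+.124)<.06)&(abs(V[:,0]-.595)<.02)&(V[:,2]>.085)&(V[:,2]<.15)
k&=col.max(1)>90
F=V[k];m=F.mean(0);n=np.linalg.svd(F-m,full_matrices=False)[2][2];n*=np.sign(n[0]);print(len(F),m,n,"lean",np.arcsin(n[2]),"yaw",np.arctan2(n[1],n[0]))
F=F[abs((F-m)@n)<.003];print(F.mean(0),np.percentile(F,[1,99],axis=0))
E
```

```text
d [0.001  0.0018 0.0378] turn [-0.0055  0.0037 -0.0001] n 0.6
d [0.0011 0.002  0.0698] turn [-0.0055  0.0037 -0.0001] n 1.1
385 [ 0.5948 -0.1233  0.115 ] [ 0.9996  0.0061 -0.0283] lean -0.0283434827611725 yaw 0.006073122486558961
[ 0.5946 -0.1234  0.1143] [[ 0.5924 -0.1654  0.0859]
 [ 0.5971 -0.0876  0.1492]]
```

To row units: 0.065 m / 0.5 = 0.13, 0.048 m / 0.5 = 0.096, -0.005 rad / 4 = -0.0013.

move_arm(plan=[{"delta_pos": [0.002,0.003,0.04],"turn": [-0.0013,0.001,0],"fingers": 1},{"delta_pos": [0.002,0.003,0.076],"turn": [-0.0013,0.001,0],"fingers": 1},{"delta_pos": [0.002,0.003,0.096],"turn": [-0.0013,0.001,0],"fingers": 1},{"delta_pos": [0.002,0.003,0.116],"turn": [-0.0013,0.001,0],"fingers": 1},{"delta_pos": [0.002,0.003,0.13],"turn": [-0.0013,0.001,0],"fingers": 1},{"delta_pos": [0.002,0.003,0.13],"turn": [-0.0013,0.001,0],"fingers": 1}])

```text
clock: 9.1
position: [0.5903, -0.1249, 0.0533]
ee_rot: [0.707, 0.707, 0.001, 0.0]
ft_force: [-0.1, -0.0, -1.1]
grip_width: 0.1
grasp_force: 51.5
```

To row units: 0.006 m / 0.5 = 0.012, 0.005 m / 0.5 = 0.01.

move_arm(plan=[{"delta_pos": [0,0,0.006],"turn": [0,0,0],"fingers": 1},{"delta_pos": [0,0,0.01],"turn": [0,0,0],"fingers": 1},{"delta_pos": [0,0,0.012],"turn": [0,0,0],"fingers": 1},{"delta_pos": [0,0,0.012],"turn": [0,0,0],"fingers": 1}])

```text
clock: 9.6
position: [0.5912, -0.1248, 0.0496]
ee_rot: [0.707, 0.708, 0.002, 0.001]
ft_force: [-6.0, 2.4, 16.4]
grip_width: 0.108
grasp_force: 54.0
```

On the floor with 16 N. I release and retract.

move_arm(plan=[{"delta_pos": [0,0,0.006],"turn": [0,0,0],"fingers": 0.65},{"delta_pos": [0,0,0.006],"turn": [0,0,0],"fingers": 0.65},{"delta_pos": [0,0,0.006],"turn": [0,0,0],"fingers": 0.65},{"delta_pos": [0,0,0],"turn": [0,0,0],"fingers": 0.65},{"delta_pos": [0,0,-0.1],"turn": [0,0,0],"fingers": 0.65},{"delta_pos": [0,0,-0.2],"turn": [0,0,0],"fingers": 0.65},{"delta_pos": [0,0,-0.32],"turn": [0,0,0],"fingers": 0.4},{"delta_pos": [0,0,-0.32],"turn": [0,0,0],"fingers": 0.4},{"delta_pos": [0,0,-0.32],"turn": [0,0,0],"fingers": 0.4}])

```text
clock: 10.72
position: [0.59, -0.1248, 0.2075]
ee_rot: [0.707, 0.708, 0.001, 0.001]
ft_force: [-0.2, 0.2, -0.9]
grip_width: 0.599
grasp_force: 0.0
```

```bash
cat >> h.py <<'E'
def face(c,y0,x0,xr,zlo,zhi,yr=.06):
    V=cloud(c).reshape(-1,3)
    k=(abs(V[:,1]-y0)<yr)&(abs(V[:,0]-x0)<xr)&(V[:,2]>zlo)&(V[:,2]<zhi)
    F=V[k];m=np.median(F,0)
    for _ in range(3):
        n=np.linalg.svd(F-m,full_matrices=False)[2][2];n*=np.sign(n[0]);G=F[abs((F-m)@n)<.003];F=G if len(G)>30 else F;m=F.mean(0)
    print(len(F),"mean",m,"lean %.3f yaw %.3f"%(np.arcsin(n[2]),np.arctan2(n[1],n[0])),"lo/hi",np.percentile(F,[1,99],axis=0))
E
python3 - <<'E'
from h import *
np.set_printoptions(suppress=True,precision=4)
s=take("scene");pickle.dump(s,open("s6.pkl","wb"))
face(s,-.125,.595,.02,.052,.10)
y,l=-.035,.307
zh=-Rt(y,l).as_matrix()[:,2];T=np.array([.4735,.1855,.129])
for d in (.06,0,-.050): p=T+d*zh;print(p.round(4));go(p,y,l)
print(get_obs()["position"])
E
```

```text
287 mean [ 0.5972 -0.1265  0.0748] lean 0.045 yaw -0.005 lo/hi [[ 0.594  -0.1645  0.0528]
 [ 0.5995 -0.0877  0.0945]]
[0.4554 0.1861 0.1862]
d [ 0.311  -0.1339  0.0205] turn [-0.306  -0.006   0.0359] n 5.4
[0.4735 0.1855 0.129 ]
d [ 0.3103 -0.1158  0.0777] turn [-0.306  -0.006   0.0359] n 5.4
[0.4886 0.185  0.0813]
d [ 0.3097 -0.1008  0.1254] turn [-0.306  -0.006   0.0359] n 5.6
[ 0.5896 -0.1247  0.2067]
```

The short plaque stands in the front slot, with lean about 0.04 and y -0.1265. Now the tall one.

To row units: 0.311 m / 0.5 = 0.622, 0.3103 m / 0.5 = 0.6206, -0.306 rad / 4 = -0.0765.

move_arm(plan=[{"delta_pos": [0.622,-0.268,0.04],"turn": [-0.0765,-0.0015,0.009],"fingers": 0.4},{"delta_pos": [0.622,-0.268,0.04],"turn": [-0.0765,-0.0015,0.009],"fingers": 0.4},{"delta_pos": [0.622,-0.268,0.04],"turn": [-0.0765,-0.0015,0.009],"fingers": 0.4},{"delta_pos": [0.622,-0.268,0.04],"turn": [-0.0765,-0.0015,0.009],"fingers": 0.4},{"delta_pos": [0.622,-0.268,0.04],"turn": [-0.0765,-0.0015,0.009],"fingers": 0.4},{"delta_pos": [0.622,-0.268,0.04],"turn": [-0.0765,-0.0015,0.009],"fingers": 0.4},{"delta_pos": [0.622,-0.268,0.04],"turn": [-0.0765,-0.0015,0.009],"fingers": 0.4},{"delta_pos": [0.6206,-0.2316,0.1554],"turn": [-0.0765,-0.0015,0.009],"fingers": 0.4},{"delta_pos": [0.6206,-0.2316,0.1554],"turn": [-0.0765,-0.0015,0.009],"fingers": 0.4}])

```text
clock: 11.9
position: [0.4723, 0.1822, 0.1253]
ee_rot: [0.712, 0.686, 0.102, 0.11]
ft_force: [-0.8, 0.0, 0.4]
grip_width: 0.605
grasp_force: 0.0
```

```bash
python3 - <<'E'
from h import *
np.set_printoptions(suppress=True,precision=4)
o=get_obs();w=take("wrist");P=cloud(w);R=Ro.from_quat(o["ee_rot"]);Q=R.inv().apply(P.reshape(-1,3)-o["position"])
# plaque top edge: near tool y=0, z in [-.02,.02]
k=(abs(Q[:,1])<.015)&(abs(Q[:,2])<.012)&(abs(Q[:,0])<.06);A=Q[k];print(len(A),np.percentile(A,[2,50,98],axis=0))
y,l=-.035,.307
zh=-Rt(y,l).as_matrix()[:,2];T=np.array([.4735,.1855,.129]);go(T-.05*zh,y,l)
E
```

```text
3067 [[-0.0321 -0.0032 -0.005 ]
 [ 0.0114  0.0015 -0.0036]
 [ 0.0452  0.0063  0.0044]]
d [0.0024 0.0007 0.049 ] turn [-0.0025  0.0042 -0.0007] n 0.8
```

To row units: -0.12 m / 0.5 = -0.24, 0.047 m / 0.5 = 0.094.

move_arm(force=60, plan=[{"delta_pos": [0.008,0.002,0.06],"turn": [0,0,0],"fingers": 0.4},{"delta_pos": [0.008,0.002,0.094],"turn": [0,0,0],"fingers": 0.4},{"delta_pos": [0.008,0.002,0.094],"turn": [0,0,0],"fingers": 0.4},{"delta_pos": [0.008,0.002,0.094],"turn": [0,0,0],"fingers": 1},{"delta_pos": [0.008,0.002,0.094],"turn": [0,0,0],"fingers": 1},{"delta_pos": [0.008,0.002,0.094],"turn": [0,0,0],"fingers": 1},{"delta_pos": [0.008,0.002,0.094],"turn": [0,0,0],"fingers": 1},{"delta_pos": [0.008,0.002,0.06],"turn": [0,0,0],"fingers": 1},{"delta_pos": [0.008,0.002,-0.06],"turn": [0,0,0],"fingers": 1},{"delta_pos": [0.008,0.002,-0.18],"turn": [0,0,0],"fingers": 1},{"delta_pos": [0.008,0.002,-0.24],"turn": [0,0,0],"fingers": 1},{"delta_pos": [0.008,0.002,-0.24],"turn": [0,0,0],"fingers": 1}])

```text
clock: 13.45
position: [0.4393, 0.1914, 0.2472]
ee_rot: [0.711, 0.686, 0.109, 0.111]
ft_force: [0.4, 1.5, -1.7]
grip_width: 0.106
grasp_force: 59.3
```

```bash
python3 -c "
from h import *
go((.525,-.124,.24),.002,0)
go((.525,-.124,.14),.002,0)"
```

```text
d [-0.3123  0.09    0.0355] turn [ 0.312   0.0023 -0.0367] n 5.2
d [-0.3126  0.0593  0.1307] turn [ 0.312   0.0023 -0.0367] n 5.5
```

To row units: -0.3126 m / 0.5 = -0.6252, -0.3123 m / 0.5 = -0.6246, 0.312 rad / 4 = 0.078.

move_arm(plan=[{"delta_pos": [-0.6246,0.18,0.071],"turn": [0.078,0.0006,-0.0092],"fingers": 1},{"delta_pos": [-0.6246,0.18,0.071],"turn": [0.078,0.0006,-0.0092],"fingers": 1},{"delta_pos": [-0.6246,0.18,0.071],"turn": [0.078,0.0006,-0.0092],"fingers": 1},{"delta_pos": [-0.6246,0.18,0.071],"turn": [0.078,0.0006,-0.0092],"fingers": 1},{"delta_pos": [-0.6246,0.18,0.071],"turn": [0.078,0.0006,-0.0092],"fingers": 1},{"delta_pos": [-0.6246,0.18,0.071],"turn": [0.078,0.0006,-0.0092],"fingers": 1},{"delta_pos": [-0.6246,0.18,0.071],"turn": [0.078,0.0006,-0.0092],"fingers": 1},{"delta_pos": [-0.6252,0.1186,0.2614],"turn": [0.078,0.0006,-0.0092],"fingers": 1},{"delta_pos": [-0.6252,0.1186,0.2614],"turn": [0.078,0.0006,-0.0092],"fingers": 1},{"delta_pos": [-0.6252,0.1186,0.2614],"turn": [0.078,0.0006,-0.0092],"fingers": 1},{"delta_pos": [-0.6252,0.1186,0.2614],"turn": [0.078,0.0006,-0.0092],"fingers": 1}])

```text
clock: 14.82
position: [0.5247, -0.1249, 0.1393]
ee_rot: [0.706, 0.708, -0.002, 0.0]
ft_force: [0.3, -0.4, 0.0]
grip_width: 0.105
grasp_force: 59.1
```

```bash
python3 - <<'E'
from h import *
np.set_printoptions(suppress=True,precision=4)
go((.525,-.124,.14),.002,0)
s=take("scene");face(s,-.124,.53,.02,.10,.16)
E
```

```text
d [ 0.0009  0.0003 -0.0007] turn [-0.0023  0.0035 -0.    ] n 0.0
407 mean [ 0.5305 -0.1282  0.1292] lean -0.008 yaw 0.009 lo/hi [[ 0.5276 -0.1681  0.1008]
 [ 0.5332 -0.0893  0.1591]]
```

To row units: 0.07 m / 0.5 = 0.14, 0.003 m / 0.5 = 0.006, 0.003 rad / 4 = 0.0008.

move_arm(plan=[{"delta_pos": [0.006,0,0.06],"turn": [-0.0005,0.0008,0],"fingers": 1},{"delta_pos": [0.006,0,0.084],"turn": [-0.0005,0.0008,0],"fingers": 1},{"delta_pos": [0.006,0,0.104],"turn": [-0.0005,0.0008,0],"fingers": 1},{"delta_pos": [0.006,0,0.12],"turn": [-0.0005,0.0008,0],"fingers": 1},{"delta_pos": [0.006,0,0.13],"turn": [-0.0005,0.0008,0],"fingers": 1},{"delta_pos": [0.006,0,0.136],"turn": [-0.0005,0.0008,0],"fingers": 1},{"delta_pos": [0.006,0,0.14],"turn": [-0.0005,0.0008,0],"fingers": 1}])

```text
clock: 15.75
position: [0.5288, -0.1231, 0.0756]
ee_rot: [0.707, 0.707, 0.004, 0.002]
ft_force: [-16.5, 7.2, 85.6]
grip_width: 0.106
grasp_force: 79.7
```

The force is too high, so I ease off right away.

To row units: -0.005 m / 0.5 = -0.01.

move_arm(plan=[{"delta_pos": [0,0,-0.01],"turn": [0,0,0],"fingers": 1},{"delta_pos": [0,0,-0.01],"turn": [0,0,0],"fingers": 1}])

```text
clock: 16.0
position: [0.5258, -0.1229, 0.0757]
ee_rot: [0.707, 0.707, 0.001, 0.001]
ft_force: [-3.4, 0.1, 25.1]
grip_width: 0.105
grasp_force: 66.2
```

```bash
python3 - <<'E'
from h import *
np.set_printoptions(suppress=True,precision=4)
s=take("scene");face(s,-.124,.53,.02,.055,.16)
o=get_obs();print(o["position"])
V=cloud(s).reshape(-1,3);k=(abs(V[:,1]+.124)<.03)&(abs(V[:,0]-.527)<.008)&(V[:,2]>.06);print("top",np.percentile(V[k][:,2],[50,90,97,99.5]))
t=take("top");V=cloud(t).reshape(-1,3);k=(abs(V[:,1]+.1)<.08)&(abs(V[:,0]-.527)<.015)&(V[:,2]>.10)&(V[:,2]<.14);print("topcam",k.sum(),np.percentile(V[k],[5,50,95],axis=0))
E
```

```text
313 mean [ 0.5314 -0.1229  0.0841] lean -0.015 yaw 0.005 lo/hi [[ 0.5286 -0.1664  0.0551]
 [ 0.5342 -0.0872  0.1237]]
[ 0.5258 -0.1229  0.0757]
top [0.1214 0.4819 0.4945 0.4965]Traceback (most recent call last):
  File "<stdin>", line 6, in <module>
    return _quantile_unchecked(
        a, q, axis, out, overwrite_input, method, keepdims, weights)
    return _ureduce(a,
                    func=_quantile_ureduce_func,
    ...<5 lines>...
                    overwrite_input=overwrite_input,
                    method=method)
    r = func(a, **kwargs)
    result = _quantile(arr,
                       quantiles=q,
    ...<2 lines>...
                       out=out,
                       weights=wgt)
    slices_having_nans = np.isnan(arr[-1, ...])
                                  ~~~^^^^^^^^^
IndexError: index -1 is out of bounds for axis 0 with size 0
```

The top edge is at z about 0.123, which puts the bottom at about 0.012, on the floor. I release, retract and check.

To row units: -0.15 m / 0.5 = -0.3, -0.1 m / 0.5 = -0.2.

move_arm(plan=[{"delta_pos": [0,0,-0.002],"turn": [0,0,0],"fingers": 0.65},{"delta_pos": [0,0,-0.002],"turn": [0,0,0],"fingers": 0.65},{"delta_pos": [0,0,-0.002],"turn": [0,0,0],"fingers": 0.65},{"delta_pos": [0,0,-0.002],"turn": [0,0,0],"fingers": 0.65},{"delta_pos": [0,0,-0.1],"turn": [0,0,0],"fingers": 0.65},{"delta_pos": [0,0,-0.2],"turn": [0,0,0],"fingers": 0.65},{"delta_pos": [0,0,-0.3],"turn": [0,0,0],"fingers": 0.4},{"delta_pos": [0,0,-0.3],"turn": [0,0,0],"fingers": 0.4}])

```text
clock: 17.1
position: [0.5258, -0.123, 0.2265]
ee_rot: [0.707, 0.707, 0.002, 0.002]
ft_force: [-0.8, -0.1, -0.8]
grip_width: 0.595
grasp_force: 0.0
```

```bash
python3 - <<'E'
from h import *
np.set_printoptions(suppress=True,precision=4)
s=take("scene");face(s,-.124,.53,.025,.06,.13);face(s,-.124,.595,.02,.052,.10)
# bail via scene+wrist: use scene cloud
V=cloud(s);h=cv2.cvtColor(s["color"],cv2.COLOR_RGB2HSV)
b=(h[...,1]<110)&(h[...,2]>150)&(abs(V[...,0]-.628)<.05)&(abs(V[...,1]-.178)<.07)&(V[...,2]>.022)&(V[...,2]<.06)
A=V[b];u=np.linalg.svd(A[:,:2]-A[:,:2].mean(0))[2][0];print(b.sum(),A.mean(0),u,np.percentile(A[:,2],[50,95]),(A[:,1].max()+A[:,1].min())/2,np.ptp(A[:,1]))
print(get_obs()["position"]);go((.6286,.1786,.15),-.085,0)
E
```

```text
432 mean [ 0.533  -0.1267  0.0931] lean 0.017 yaw 0.003 lo/hi [[ 0.53   -0.1661  0.0607]
 [ 0.5357 -0.0876  0.1233]]
295 mean [ 0.5971 -0.1264  0.075 ] lean 0.052 yaw -0.000 lo/hi [[ 0.5935 -0.1653  0.0527]
 [ 0.5998 -0.0878  0.094 ]]
251 [0.6281 0.1775 0.034 ] [-0.0824 -0.9966] [0.0344 0.0388] 0.17678356024922537 0.10993613620174575
[ 0.5247 -0.1225  0.2241]
d [0.301  0.1042 0.0742] turn [0.0011 0.     0.0864] n 5.2
```

Both plaques stand in their slots, with leans of 0.017 and 0.05. Now the bail, at (0.6284, 0.178) in both views with yaw -0.084 and its top at about 0.037.

To row units: 0.301 m / 0.5 = 0.602, 0.05 m / 0.5 = 0.1, 0.086 rad / 4 = 0.0215.

move_arm(plan=[{"delta_pos": [0.602,0.208,0.1],"turn": [0.0003,0,0.0215],"fingers": 0.4},{"delta_pos": [0.602,0.208,0.1],"turn": [0.0003,0,0.0215],"fingers": 0.4},{"delta_pos": [0.602,0.208,0.1],"turn": [0.0003,0,0.0215],"fingers": 0.4},{"delta_pos": [0.602,0.208,0.1],"turn": [0.0003,0,0.0215],"fingers": 0.4},{"delta_pos": [0.602,0.208,0.148],"turn": [0.0003,0,0.0215],"fingers": 0.4},{"delta_pos": [0.602,0.208,0.3],"turn": [0.0003,0,0.0215],"fingers": 0.4},{"delta_pos": [0.602,0.208,0.34],"turn": [0.0003,0,0.0215],"fingers": 0.4},{"delta_pos": [0.602,0.208,0.34],"turn": [0.0003,0,0.0215],"fingers": 0.4}])

```text
clock: 18.15
position: [0.6239, 0.1778, 0.0478]
ee_rot: [0.736, 0.677, -0.005, -0.002]
ft_force: [0.2, -0.9, -0.1]
grip_width: 0.598
grasp_force: 0.0
```

```bash
python3 - <<'E'
from h import *
np.set_printoptions(suppress=True,precision=4)
o=get_obs();w=take("wrist");pickle.dump(w,open("w7.pkl","wb"));P=cloud(w);R=Ro.from_quat(o["ee_rot"]);Q=R.inv().apply(P.reshape(-1,3)-o["position"]).reshape(P.shape)
h=cv2.cvtColor(w["color"],cv2.COLOR_RGB2HSV)
b=(h[...,1]<110)&(h[...,2]>150)&(P[...,2]>.025)&(P[...,2]<.045)&(abs(P[...,0]-.628)<.03)&(abs(P[...,1]-.178)<.07)
A=Q[b];print(o["position"],b.sum(),A.mean(0),np.percentile(A,[1,50,99],axis=0),np.linalg.svd(A[:,:2]-A[:,:2].mean(0))[2][0])
# fingertips
g=(abs(abs(Q[...,1])-.025)<.012)&(abs(Q[...,0])<.014)&(Q[...,2]<.03);print("finger max tool z",np.percentile(Q[g][:,2],[50,90,99,100]))
go((.6284,.178,-.006),-.084)
E
```

```text
[0.6239 0.1778 0.0478] 4451 [0.007  0.0019 0.013 ] [[-0.0507 -0.0063  0.0092]
 [ 0.0097  0.0018  0.0131]
 [ 0.0565  0.0103  0.0182]] [-1.      0.0008]
finger max tool z [-0.0541 -0.0305 -0.0222 -0.0187]
d [0.0006 0.0027 0.057 ] turn [-0.0061  0.0028 -0.0012] n 0.9
```

To row units: 0.053 m / 0.5 = 0.106, 0.002 m / 0.5 = 0.004.

move_arm(force=60, plan=[{"delta_pos": [0.004,0.002,0.06],"turn": [0,0,0],"fingers": 0.4},{"delta_pos": [0.004,0.002,0.09],"turn": [0,0,0],"fingers": 0.4},{"delta_pos": [0.004,0.002,0.106],"turn": [0,0,0],"fingers": 0.4},{"delta_pos": [0.004,0.002,0.106],"turn": [0,0,0],"fingers": 0.4}])

```text
clock: 18.7
position: [0.6285, 0.1803, 0.0001]
ee_rot: [0.737, 0.676, -0.001, -0.001]
ft_force: [0.0, -0.4, 0.9]
grip_width: 0.598
grasp_force: 0.0
```

```bash
python3 - <<'E'
from h import *
np.set_printoptions(suppress=True,precision=4)
w=take("wrist");o=get_obs();P=cloud(w);R=Ro.from_quat(o["ee_rot"]);Q=R.inv().apply(P.reshape(-1,3)-o["position"]).reshape(P.shape)
h=cv2.cvtColor(w["color"],cv2.COLOR_RGB2HSV)
b=(h[...,1]<110)&(h[...,2]>150)&(P[...,2]>.025)&(P[...,2]<.045)&(abs(P[...,0]-.628)<.03)&(abs(P[...,1]-.178)<.07)
A=Q[b];print(o["position"],b.sum(),np.percentile(A,[1,50,99],axis=0))
E
```

```text
[0.6288 0.1804 0.0005] 6806 [[-0.0426 -0.0108 -0.0379]
 [ 0.0112 -0.0027 -0.0341]
 [ 0.0534  0.0056 -0.0289]]
```

To row units: 0.006 m / 0.5 = 0.012, -0.002 m / 0.5 = -0.004.

move_arm(force=60, plan=[{"delta_pos": [-0.002,-0.004,0.012],"turn": [0,0,0],"fingers": 0.4},{"delta_pos": [-0.002,-0.004,0.012],"turn": [0,0,0],"fingers": 1},{"delta_pos": [-0.002,-0.004,0.012],"turn": [0,0,0],"fingers": 1},{"delta_pos": [-0.002,-0.004,0.012],"turn": [0,0,0],"fingers": 1},{"delta_pos": [-0.002,-0.004,0.012],"turn": [0,0,0],"fingers": 1},{"delta_pos": [-0.002,-0.004,0.012],"turn": [0,0,0],"fingers": 1}])

```text
clock: 19.5
position: [0.6276, 0.1798, -0.005]
ee_rot: [0.736, 0.676, 0.0, -0.0]
ft_force: [1.3, 0.5, 5.6]
grip_width: 0.19
grasp_force: 60.0
```

Gripped. I lift and measure how the bail sits in the hand.

To row units: -0.15 m / 0.5 = -0.3, -0.12 m / 0.5 = -0.24.

move_arm(plan=[{"delta_pos": [0,0,-0.04],"turn": [0,0,0],"fingers": 1},{"delta_pos": [0,0,-0.14],"turn": [0,0,0],"fingers": 1},{"delta_pos": [0,0,-0.24],"turn": [0,0,0],"fingers": 1},{"delta_pos": [0,0,-0.3],"turn": [0,0,0],"fingers": 1},{"delta_pos": [0,0,-0.3],"turn": [0,0,0],"fingers": 1}])

```text
clock: 20.12
position: [0.6281, 0.1799, 0.1477]
ee_rot: [0.737, 0.676, 0.001, 0.0]
ft_force: [0.5, -0.2, -1.2]
grip_width: 0.19
grasp_force: 58.5
```

```bash
cat >> h.py <<'E'
def held():
    o=get_obs();c=take("wrist");P=cloud(c);R=Ro.from_quat(o["ee_rot"]);Q=R.inv().apply(P.reshape(-1,3)-o["position"]).reshape(P.shape)
    h=cv2.cvtColor(c["color"],cv2.COLOR_RGB2HSV)
    b=(h[...,1]<120)&(h[...,1]>25)&(h[...,2]>140)&(abs(Q[...,0])<.075)&(abs(Q[...,1])<.02)&(Q[...,2]>-.055)&(Q[...,2]<-.015)
    A=Q[b]; E=A[A[:,0]>.025]
    # spigot on the camera's side: line of its top, per slice
    print("TCP",o["position"],"n",len(A),len(E),"x",np.percentile(A[:,0],[.5,99.5]),"y med",np.median(E[:,1]))
    xs=np.arange(.026,.054,.004);tp=[[x+.002,np.median(E[(E[:,0]>=x)&(E[:,0]<x+.004)][:,1]),np.percentile(E[(E[:,0]>=x)&(E[:,0]<x+.004)][:,2],8)] for x in xs if ((E[:,0]>=x)&(E[:,0]<x+.004)).sum()>8]
    tp=np.array(tp);print(tp,"slope y %.3f z %.3f"%(np.polyfit(tp[:,0],tp[:,1],1)[0],np.polyfit(tp[:,0],tp[:,2],1)[0]))
E
python3 - <<'E'
from h import *
np.set_printoptions(suppress=True,precision=4)
held()
s=take("scene");o=get_obs();V=cloud(s);Q=Ro.from_quat(o["ee_rot"]).inv().apply(V.reshape(-1,3)-o["position"])
h=cv2.cvtColor(s["color"],cv2.COLOR_RGB2HSV).reshape(-1,3)
b=(h[:,1]<120)&(h[:,2]>140)&(abs(Q[:,0])<.075)&(abs(Q[:,1])<.02)&(Q[:,2]>-.055)&(Q[:,2]<-.01);A=Q[b]
print("scene",b.sum(),np.percentile(A,[1,50,99],axis=0))
B=A[abs(A[:,0])>.025];print("z slope",np.polyfit(B[:,0],B[:,2],1),"y",np.polyfit(B[:,0],B[:,1],1))
go((.6551,-.130,.11),.002)
E
```

```text
TCP [0.6281 0.1799 0.1477] n 6444 1830 x [-0.0383  0.0547] y med -0.0017445356871182384
[[ 0.028  -0.0018 -0.0396]
 [ 0.032  -0.0018 -0.0397]
 [ 0.036  -0.0018 -0.0396]
 [ 0.04   -0.0018 -0.0396]
 [ 0.044  -0.0017 -0.0397]
 [ 0.048  -0.0021 -0.0398]
 [ 0.052  -0.002  -0.0397]] slope y -0.011 z -0.005
scene 191 [[-0.0567 -0.0038 -0.0451]
 [ 0.0135  0.0039 -0.0392]
 [ 0.0511  0.0089 -0.0329]]
z slope [-0.0063 -0.0388] y [-0.0077  0.0034]
d [-0.3062  0.0549  0.0338] turn [-0.0027  0.0001 -0.0867] n 5.0
```

The bail is held level, with its axis 33.7 mm above the TCP and its centre at about tool x -1 mm. I move above the cradle.

To row units: -0.309 m / 0.5 = -0.618, 0.08 m / 0.5 = 0.16, -0.087 rad / 4 = -0.0218.

move_arm(plan=[{"delta_pos": [-0.618,0.11,0],"turn": [-0.0008,0,-0.0218],"fingers": 1},{"delta_pos": [-0.618,0.11,0],"turn": [-0.0008,0,-0.0218],"fingers": 1},{"delta_pos": [-0.618,0.11,0],"turn": [-0.0008,0,-0.0218],"fingers": 1},{"delta_pos": [-0.618,0.11,0],"turn": [-0.0008,0,-0.0218],"fingers": 1},{"delta_pos": [-0.618,0.11,0.068],"turn": [-0.0008,0,-0.0218],"fingers": 1},{"delta_pos": [-0.618,0.11,0.16],"turn": [-0.0008,0,-0.0218],"fingers": 1},{"delta_pos": [-0.618,0.11,0.16],"turn": [-0.0008,0,-0.0218],"fingers": 1},{"delta_pos": [-0.618,0.11,0.16],"turn": [-0.0008,0,-0.0218],"fingers": 1}])

```text
clock: 21.22
position: [0.6556, -0.1316, 0.0647]
ee_rot: [0.706, 0.708, 0.0, 0.0]
ft_force: [0.1, -0.5, 1.0]
grip_width: 0.192
grasp_force: 58.6
```

```bash
python3 - <<'E'
from h import *
np.set_printoptions(suppress=True,precision=4)
held()
w=take("wrist");P=cloud(w);h=cv2.cvtColor(w["color"],cv2.COLOR_RGB2HSV);pickle.dump(w,open("w8.pkl","wb"))
g=(h[...,1]<60)&(P[...,2]>.06)&(P[...,2]<.08)&(abs(P[...,0]-.655)<.02)&(P[...,1]>-.08)&(P[...,1]<-.06);print("plunger",g.sum(),np.percentile(P[g],[2,50,98],axis=0) if g.sum() else 0)
b=(h[...,0]>15)&(h[...,0]<32)&(h[...,1]>90)&(P[...,2]>.06)&(abs(P[...,0]-.655)<.02)&(P[...,1]>-.06)&(P[...,1]<-.02);print("post",b.sum(),np.percentile(P[b],[2,50,98],axis=0) if b.sum() else 0)
go((.6551,-.133,.032),.002)
s=cv2.resize(w["color"][60:340,180:480],(600,560));cv2.imwrite("pics/w8.png",s[:,:,::-1])
E
```

```text
TCP [ 0.6556 -0.1316  0.0647] n 3262 958 x [-0.0393  0.0549] y med -0.0037379621874743937
[[ 0.028  -0.0039 -0.0387]
 [ 0.032  -0.0039 -0.0388]
 [ 0.036  -0.0039 -0.0385]
 [ 0.04   -0.0038 -0.0386]
 [ 0.044  -0.0041 -0.0387]
 [ 0.048  -0.0041 -0.0388]
 [ 0.052  -0.0037 -0.0389]] slope y -0.000 z -0.006
plunger 830 [[ 0.645  -0.0753  0.0611]
 [ 0.655  -0.0718  0.0756]
 [ 0.6653 -0.0697  0.0771]]
post 1636 [[ 0.6432 -0.0538  0.062 ]
 [ 0.6555 -0.0344  0.0727]
 [ 0.6674 -0.0299  0.2245]]
d [-0.0014 -0.0014  0.0338] turn [0.0031 0.0003 0.0022] n 0.5
```

View pics/w8.png

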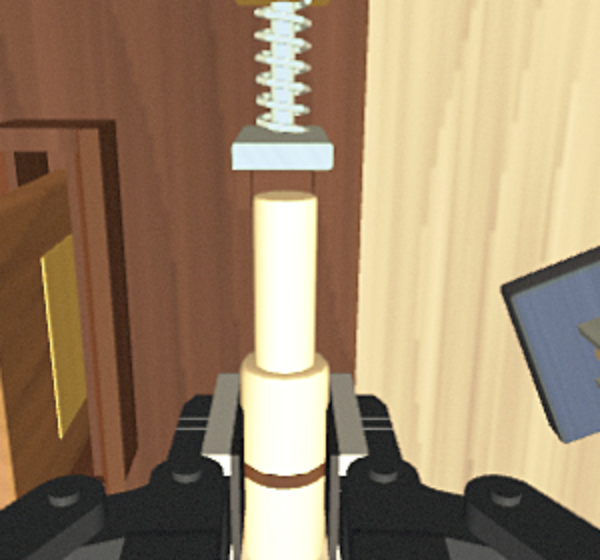

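The bail centre is at column 285 and the plunger plate's centre at column 282, so they are in line within 1 mm. I lower to above the lip, then press the plunger.

To row units: 0.033 m / 0.5 = 0.066, -0.0005 m / 0.5 = -0.001, 0.003 rad / 4 = 0.0008.

move_arm(plan=[{"delta_pos": [-0.003,-0.001,0.04],"turn": [0.0008,0,0.0005],"fingers": 1},{"delta_pos": [-0.003,-0.001,0.066],"turn": [0.0008,0,0.0005],"fingers": 1},{"delta_pos": [-0.003,-0.001,0.066],"turn": [0.0008,0,0.0005],"fingers": 1},{"delta_pos": [0.008,-0.001,0.066],"turn": [0.0008,0,0.0005],"fingers": 1},{"delta_pos": [0.018,-0.001,0.066],"turn": [0.0008,0,0.0005],"fingers": 1},{"delta_pos": [0.029,-0.001,0.066],"turn": [0.0008,0,0.0005],"fingers": 1},{"delta_pos": [0.029,-0.001,0.066],"turn": [0.0008,0,0.0005],"fingers": 1},{"delta_pos": [0.029,-0.001,0.066],"turn": [0.0008,0,0.0005],"fingers": 1}])

```text
clock: 22.32
position: [0.6546, -0.119, 0.0309]
ee_rot: [0.707, 0.707, -0.001, -0.0]
ft_force: [-0.6, -4.4, -0.0]
grip_width: 0.186
grasp_force: 58.5
```

```bash
python3 - <<'E'
from h import *
np.set_printoptions(suppress=True,precision=4)
held()
w=take("wrist");P=cloud(w);h=cv2.cvtColor(w["color"],cv2.COLOR_RGB2HSV)
g=(h[...,1]<60)&(P[...,2]>.06)&(P[...,2]<.08)&(abs(P[...,0]-.655)<.02)&(P[...,1]>-.08)&(P[...,1]<-.045);print("plunger",g.sum(),np.percentile(P[g],[2,50,98],axis=0))
o=get_obs();print(o["position"],o["ft_force"]);go((.6551,-.1173,.003),.002)
E
```

```text
TCP [ 0.6546 -0.119   0.0309] n 4316 1951 x [-0.0383  0.074 ] y med -0.0012890571069177905
[[ 0.028  -0.004  -0.0386]
 [ 0.032  -0.0043 -0.0385]
 [ 0.036  -0.0042 -0.0386]
 [ 0.04   -0.0039 -0.0386]
 [ 0.044  -0.0042 -0.0384]
 [ 0.048  -0.0041 -0.0384]
 [ 0.052  -0.0041 -0.0386]] slope y 0.001 z 0.004
plunger 2530 [[ 0.6452 -0.0793  0.0626]
 [ 0.6549 -0.063   0.0712]
 [ 0.6652 -0.0583  0.0769]]
[ 0.6546 -0.1189  0.0308] [-0.9971 -5.1322 -0.6664]
d [0.0017 0.0006 0.0278] turn [-0.0024  0.0009 -0.0023] n 0.4
```

The plunger is in about 11 mm, so the bail centre is at stand y of about +6, inside the window. I lower it past the lip.

To row units: 0.0265 m / 0.5 = 0.053, 0.0005 m / 0.5 = 0.001, 0.001 rad / 4 = 0.0003.

move_arm(plan=[{"delta_pos": [0.001,0.001,0.02],"turn": [-0.0005,0.0003,-0.0005],"fingers": 1},{"delta_pos": [0.001,0.001,0.036],"turn": [-0.0005,0.0003,-0.0005],"fingers": 1},{"delta_pos": [0.001,0.001,0.048],"turn": [-0.0005,0.0003,-0.0005],"fingers": 1},{"delta_pos": [0.001,0.001,0.053],"turn": [-0.0005,0.0003,-0.0005],"fingers": 1},{"delta_pos": [0.001,0.001,0.053],"turn": [-0.0005,0.0003,-0.0005],"fingers": 1}])

```text
clock: 23.05
position: [0.6549, -0.1181, 0.0038]
ee_rot: [0.706, 0.708, -0.0, -0.0]
ft_force: [0.8, -5.1, 0.9]
grip_width: 0.187
grasp_force: 58.6
```

To row units: -0.008 m / 0.5 = -0.016, 0.001 m / 0.5 = 0.002.

move_arm(plan=[{"delta_pos": [-0.006,0,0.001],"turn": [0,0,0],"fingers": 1},{"delta_pos": [-0.012,0,0.002],"turn": [0,0,0],"fingers": 1},{"delta_pos": [-0.016,0,0.002],"turn": [0,0,0],"fingers": 1},{"delta_pos": [-0.016,0,0.002],"turn": [0,0,0],"fingers": 1},{"delta_pos": [-0.016,0,0.002],"turn": [0,0,0],"fingers": 1}])

```text
clock: 23.68
position: [0.6551, -0.1259, 0.0032]
ee_rot: [0.706, 0.708, 0.0, -0.0]
ft_force: [0.2, -3.1, 1.9]
grip_width: 0.191
grasp_force: 58.8
```

Force is 3 N, so the plunger is in about 4 mm. I release and retract.

To row units: -0.25 m / 0.5 = -0.5, -0.22 m / 0.5 = -0.44.

move_arm(plan=[{"delta_pos": [0,0,0],"turn": [0,0,0],"fingers": 0.6},{"delta_pos": [0,0,0],"turn": [0,0,0],"fingers": 0.6},{"delta_pos": [0,0,0],"turn": [0,0,0],"fingers": 0.6},{"delta_pos": [0,0,-0.08],"turn": [0,0,0],"fingers": 0.6},{"delta_pos": [0,0,-0.2],"turn": [0,0,0],"fingers": 0.6},{"delta_pos": [0,0,-0.32],"turn": [0,0,0],"fingers": 0.6},{"delta_pos": [0.12,0,-0.44],"turn": [0,0,0],"fingers": 0.6},{"delta_pos": [0.2,0,-0.5],"turn": [0,0,0],"fingers": 0.6},{"delta_pos": [0.2,0,-0.5],"turn": [0,0,0],"fingers": 0.6},{"delta_pos": [0.2,0,-0.5],"turn": [0,0,0],"fingers": 0.6}])

```text
clock: 24.92
position: [0.6549, -0.0257, 0.253]
ee_rot: [0.706, 0.708, -0.0, -0.0]
ft_force: [-0.7, -0.1, -1.6]
grip_width: 0.4
grasp_force: 0.0
```

```bash
python3 - <<'E'
from h import *
np.set_printoptions(suppress=True,precision=4)
w=take("wrist");s=take("scene");P=cloud(w);h=cv2.cvtColor(w["color"],cv2.COLOR_RGB2HSV)
b=(h[...,1]<120)&(h[...,1]>25)&(h[...,2]>140)&(abs(P[...,0]-.655)<.02)&(abs(P[...,1]+.126)<.07)&(P[...,2]>.03)&(P[...,2]<.06);A=P[b]
print("bail",b.sum(),np.percentile(A,[.5,50,99.5],axis=0))
for lo,hi in((-.175,-.155),(-.135,-.118),(-.098,-.078)):
    B=A[(A[:,1]>lo)&(A[:,1]<hi)];print(lo,len(B),np.median(B[:,0]) if len(B) else 0,np.percentile(B[:,2],95) if len(B) else 0)
g=(h[...,1]<60)&(P[...,2]>.06)&(P[...,2]<.085)&(abs(P[...,0]-.655)<.02)&(P[...,1]>-.08)&(P[...,1]<-.045);print("plunger",g.sum(),np.percentile(P[g],[2,50,98],axis=0))
face(s,-.124,.53,.025,.06,.13);face(s,-.124,.595,.02,.052,.10)
v=cv2.resize(w["color"][80:320,190:450],(520,480),interpolation=cv2.INTER_CUBIC);v2=cv2.resize(s["color"][195:285,225:345],(280,210))
v2=np.vstack([v2,np.zeros((270,280,3),np.uint8)]);cv2.imwrite("pics/end.png",np.hstack([v,v2])[:,:,::-1])
E
```

```text
bail 668 [[ 0.6428 -0.1857  0.0355]
 [ 0.6524 -0.1254  0.0427]
 [ 0.6627 -0.0572  0.0537]]
-0.175 113 0.6524188991988086 0.04322744690167744
-0.135 106 0.6512256249624612 0.04586985222892487
-0.098 68 0.6523479272562477 0.04342762489975846
plunger 203 [[ 0.6443 -0.0724  0.0608]
 [ 0.6546 -0.0675  0.0751]
 [ 0.6651 -0.0665  0.077 ]]
354 mean [ 0.5327 -0.1332  0.0903] lean 0.020 yaw -0.000 lo/hi [[ 0.5296 -0.1662  0.0609]
 [ 0.5352 -0.0904  0.1233]]
276 mean [ 0.5974 -0.1249  0.0749] lean 0.032 yaw 0.003 lo/hi [[ 0.5943 -0.1646  0.0536]
 [ 0.5999 -0.0875  0.0942]]
```

View pics/end.png

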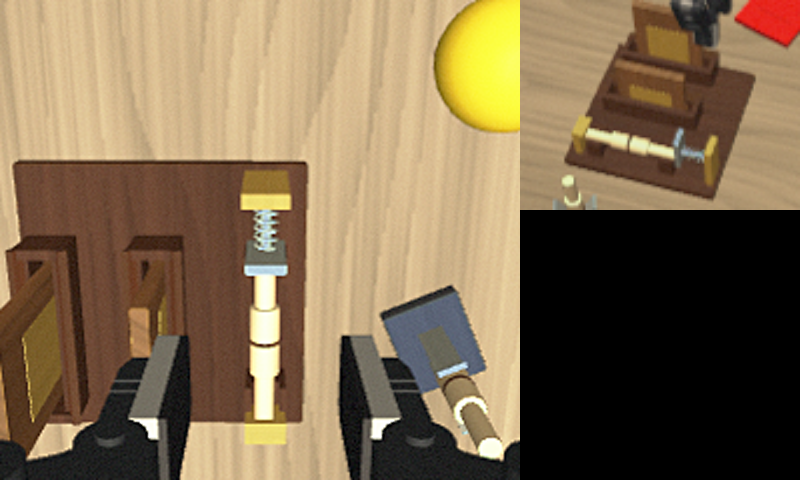

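The bail is level and home between the lip at (265,425) and the plunger at (265,262), with the plunger in about 3 mm. Both plaques stand in their slots with their tops at the expected heights, and the robot is clear. I hand in.

```bash
python3 -c "
from workcell import hand_in
print(hand_in())"
```

```text
the job is handed in; nothing more can be done
None
```

I handed the job in at about 25 s of the 72 s, but `hand_in()` returned no verdict: by my last camera check, the tall plaque stands in the rear slot, the short one in the front slot, and the bail is level under the lip with the plunger in about 3 mm.

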